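# Put the scoop away in the ingredient bin and flip its lid shut

## Task

The washed ingredient bin on the bench is standing open, lid thrown back, with its scoop leaning in it and the handle sticking out over the front rim. Lay the scoop down inside the bin (do not drop it in) so that nothing stands above the rim, then push the lid up past upright and let go: it must fall shut by its own weight, with the hand kept off the bin and the lid from there on. Leave the bin standing where it is and do not disturb the things around it.

Things in the scene. Friction and masses are not known exactly. Their poses are not given: they have to be found in the camera images.
- bin: Open-topped white plastic ingredient bin, empty but for the scoop. Outside 180 mm (its x) by 300 mm (its y), 105 mm high; walls and floor 5 mm thick (inside 170 x 290 mm, 100 mm deep). Stands loose, about 0.85 kg without lid: a shove slides it. Origin: centre of the underside; z up; its x axis points from the front rim to the back rim, where the lid is hinged.
- lid (a joint): Hinge of the bin's grey plastic lid, rad: 0 = shut on the rim, 1.57 = upright, 2.0 = thrown back on its stop, leaning out behind the bin (the start). Free hinge, no spring, hardly any friction: below about 1.5 it falls shut in about half a second, above 1.65 it falls back open. Lid about 0.24 kg; under 1 N at the tab starts it.
- lid_hinge (a point): On the lid's hinge line, at the middle of the bin's back rim: 90 mm along the bin's x from its centre, 106 mm above the bench. The hinge line runs along the bin's y. The lid is a flat panel 5 mm thick, 314 mm wide (along the bin's y) and 188 mm from hinge to front edge, with a 14 mm skirt on the front and sides of its underside.
- lid_edge (a point): Tip of the lid's finger tab (22 mm long, 100 mm wide, at the middle of the front edge), 210 mm from the hinge line, mid-thickness. Upright it stands 316 mm above the bench; thrown back it is about 87 mm behind the hinge line and 297 mm above the bench.
- scoop: Flat-bottomed aluminium scoop, 230 mm long, about 0.16 kg: bowl 120 mm long, 74 mm wide, 50 mm deep at the back, sides sloping down to the open mouth; straight round handle behind it. Origin: middle of the bowl's back edge, on the underside; x along the scoop to the mouth, z up out of the bowl. Too long to lie flat across the bin, it fits lengthwise (along the bin's y).
- scoop_grip (a point): On the handle's axis, 30 mm behind the bowl (scoop frame -30, 0, 42 mm), a good place to grip across the handle; the scoop balances some 45 mm ahead of it. The handle is a bar 22 mm in diameter and 110 mm long, parallel to the flat bottom of the bowl.
- scoop_mouth (a point): Middle of the front lip of the scoop's bottom (scoop frame 120, 0, 0 mm). At the start it rests on the bin floor close to the back (hinge) wall.
- scoop_end (a point): Centre of the free end of the scoop's handle (scoop frame -110, 0, 42 mm). At the start the handle lies on the bin's front rim and this end sticks out about 40 mm beyond it, the scoop pitched about 22 degrees mouth-down.
- jar: Bystander: amber glass jar with a steel cap, 84 mm in diameter, 110 mm high, standing behind the bin, beyond the lid. Origin: centre of its underside.
- cup: Bystander: white plastic measuring cup with a handle, 80 mm in diameter, 65 mm high, standing in front of the bin. Origin: centre of its underside.
- bottle: Bystander: white squeeze bottle with a yellow cap, 60 mm in diameter, 190 mm high, standing at one end of the bin. Origin: centre of its underside.
- scraper: Bystander: steel bench scraper with a dark wooden handle, 120 x 150 mm, lying in front of the bin, 24 mm high at the handle. Origin: centre of its underside.
- cutter: Bystander: round steel pastry cutter, 80 mm in diameter, 40 mm high, standing behind the bin, under the leaning lid. Origin: centre of its underside.
Not all that is in view belongs to the job. What is shaped like the scoop but green or pink is not meant.

How it is judged:
On the way:
1. the scoop lies let go inside the bin, both its ends below the rim, while the lid still stands open (x of scoop_end in the frame of bin between -0.088 and 0.088 m and y of scoop_end in the frame of bin between -0.148 and 0.148 m and z of each of scoop_end, scoop_mouth in the frame of bin below 0.1 m and x of scoop_mouth in the frame of bin between -0.088 and 0.088 m and y of scoop_mouth in the frame of bin between -0.148 and 0.148 m and contact force between the fingers and scoop below 0.1 N and value of joint lid above 1.4 rad), for 0.3 s.
At the end, for the whole second after the job is handed in: The lid is shut (joint below 0.04 rad), the scoop lies at rest and let go inside the bin with both ends between its walls and below its rim, and the bin stands upright within 40 mm of where it was (value of joint lid below 0.04 rad and linear speed of scoop below 0.03 m/s and linear speed of bin below 0.02 m/s and distance of bin from where it was at the start of the episode below 0.04 m and angle between bin's own z axis and vertical below 0.05 rad and x of scoop_end in the frame of bin between -0.088 and 0.088 m and y of scoop_end in the frame of bin between -0.148 and 0.148 m and z of each of scoop_end, scoop_mouth in the frame of bin below 0.1 m and x of scoop_mouth in the frame of bin between -0.088 and 0.088 m and y of scoop_mouth in the frame of bin between -0.148 and 0.148 m and contact force between the fingers and scoop below 0.1 N); the robot touches nothing.
It fails at once if the hand touches the bin or its lid (over 0.5 N) once the lid has come down below 0.9 rad: it must fall shut by its own weight, not be led or pressed down (value of joint lid below 0.9 rad and contact force between any of the fingers, the arm and bin above 0.5 N).
It fails at once if the scoop is dropped or flung: it moves at over 1 m/s (a free fall of 50 mm) with no finger on it (linear speed of scoop above 1 m/s and contact force between the fingers and scoop below 0.05 N).
It fails at once if the bin is shoved over 40 mm from its place or tipped over 0.25 rad (distance of bin from where it was at the start of the episode above 0.04 m or angle between bin's own z axis and vertical above 0.25 rad).
It fails at once if a bystander is moved over 30 mm (distance of any of jar, cup, bottle, scraper, cutter from where it was at the start of the episode above 0.03 m).
It also fails if it takes over 59 s, if anything falls off the work surface, if the arm or the gripper's body presses on something with over 40 N, if the wrist force passes 120 N, or if a joint passes its speed limit or range.

## Robot

A 6-joint arm with a two-finger parallel gripper is mounted at the origin on the work surface. World frame = base frame: x ahead of the robot, y to its left, z up, the work surface at z = 0. Lengths are in m, angles in rad, forces in N, time in s.
With the tool pointing down it reaches from about 0.3 to 0.775 m from the base axis. Payload 14.6 kg.
Tool frame: the origin (TCP) lies on the centre line of the jaws, within the pads' length; the fingertips stand 19 mm ahead of it and the grasp point (between the pads) is the TCP; z points along the fingers, x is the direction in which the jaws open and shut, and the axes are right-handed (so a half turn about z gives the same grasp; the last joint's range is limited). The gripper opens to 94 mm and grips with 3 to 60 N. Pads are 16 mm wide; open, the fingers measure 119 mm over their backs; the gripper's body (75 mm by 177 mm) begins 78 mm behind the grasp point.
Start: joints at [1.16, 0.3, 1.521, -0, 1.321, -0.067], TCP at [0.185, 0.518, 0.224] pointing down, gripper open.
Joint ranges: [-3.03, 3.03], [-0.79, 2.21], [0.23, 2.52], [-1.04, 4.18], [0, 3.07], [-2.55, 2.55]. Speed limits (rad/s): [2.22, 2.22, 2.57, 3.14, 3.14, 3.14].

## Interface

Orientations are given as [roll, pitch, yaw] about the fixed x, y, z axes, in that order (R = Rz(yaw) Ry(pitch) Rx(roll)).
In Python, from station import ctrl, imaging gives the robot as it stands.
- The arm moves only by the shell command python3 -m handwheel 'ROWS' [OPENING] [FORCE]. ROWS is JSON, a list that holds one entry, the list of rows, each a list of 4 numbers: the shift along the tool's x, y, z in m, then the turn about the tool's z in rad. A call has 1 to 10 rows; each row shifts and turns the pose as measured when the row begins, along the tool's axes as they then stand; what a row does not reach is not made up. A row lasts 1/10 s, in which the tool goes at most 50 mm and 8.59 degrees, less where a joint would pass 70% of its speed; a pose out of reach is approached as far as the arm can. A call is refused whole if a number of a shift passes 0.05 or a number of a turn 0.15, either way. A call with a gripper value outside its range is refused whole. OPENING is the finger opening in m, from 0 to 0.094, set as the call begins (- or left out, the last holds). The fingers move at their own pace and stop on an object; FORCE is the grip in N (left out, the last holds). Time passes only in rows, so rows that do not move let the fingers close. It gives the time, the measured TCP pose, the force and the opening at its end, in the units of the state.
- ctrl.get_obs(): the state, without advancing time (a new reading comes with each control period).
- imaging.camera(name): name is "scene" or "top" or "wrist"; returns the picture (400x640x3 uint8, red, green, blue); there is no depth.
- imaging.camera_model(name): a dict with "camera_matrix" (3x3 intrinsics, pixels), "position" and "attitude" of the camera in the world. Camera axes: x right, y up, looking along -z (the intrinsics and any distortion apply to the point x, -y, -z); pixel columns grow to the right and rows downward; lengths in m; the calibration is good to about 2 mm. The wrist camera is an equidistant fisheye: a pixel r from the principal point sees the ray r / f radians off the axis. A picture is of the moment at which its call begins: read the wrist's pose just before it. camera_model takes no time and is no camera call; for the wrist camera it gives the pose at the moment of the call.
- ctrl.hand_in(): hands the job in, once; it reports no verdict.
The state is a dict: "time_s": time; "qpos": joint angles; "joint_vel": joint speeds; "tau": joint torques, N m; "ee_pos": TCP position; "eef_rot": TCP orientation; "force": force on the tool from outside, world axes, zero at the start; "moment": the same for the moment, N m; "grip_width": finger opening in m.
Only numpy, scipy, OpenCV 4.12 (cv2) and the standard library are available. Lean on these libraries where they do the work, as an engineer would, in place of code of your own. Each camera call takes 0.05 s, during which the arm holds its last target. There are 200 camera calls.

## Working session

There is one attempt and no reset: what is moved stays moved. The work goes in short steps, Python scripts to look and compute and a shell command to move; the robot and the scene stay as the last step left them, time stands still between calls to the robot, and variables do not carry over. Pictures are saved under pics/ and viewed, about 8 in all and at most 12, crops included, and the job is handed in when it is done.

```bash
mkdir -p pics; cat > h.py <<'E'
from station import ctrl, imaging
import numpy as np, cv2
from scipy.spatial.transform import Rotation as R
def snap(n,f,crop=None,s=1):
    m=imaging.camera_model(n); im=imaging.camera(n)[:,:,::-1].copy()
    cv2.imwrite('pics/'+f+'_raw.png',im)
    v=im if crop is None else im[crop[1]:crop[3],crop[0]:crop[2]]
    cv2.imwrite('pics/'+f+'.png',cv2.resize(v,None,fx=s,fy=s,interpolation=cv2.INTER_CUBIC)); return im,m
def rot(m):
    a=np.array(m['attitude'],float)
    return a if a.shape==(3,3) else (R.from_euler('xyz',a).as_matrix() if a.size==3 else None)
def ray(m,u,v):
    K=np.array(m['camera_matrix']); x=(u-K[0,2])/K[0,0]; y=(v-K[1,2])/K[1,1]
    d=rot(m)@np.array([x,-y,-1.]); return np.array(m['position']),d/np.linalg.norm(d)
def onz(m,u,v,z):
    p,d=ray(m,u,v); return p+d*(z-p[2])/d[2]
def proj(m,P):
    K=np.array(m['camera_matrix']); q=rot(m).T@(np.array(P)-np.array(m['position'])); return K[0,0]*q[0]/-q[2]+K[0,2], -K[1,1]*q[1]/-q[2]+K[1,2]
E
python3 - <<'E'
from h import *
for n in('scene','top'):
    im,m=snap(n,n+'0'); print(n,m)
print(imaging.camera_model('wrist')); print(ctrl.get_obs())
a=cv2.imread('pics/scene0.png');b=cv2.imread('pics/top0.png')
E
```

```text
scene {'camera_matrix': array([[439.88940138,   0.        , 315.74676719],
       [  0.        , 439.88940138, 199.9978631 ],
       [  0.        ,   0.        ,   1.        ]]), 'position': array([ 1.51341065, -0.22255203,  0.79855444]), 'attitude': array([1.00033066, 0.02056192, 1.30228207])}
top {'camera_matrix': array([[483.05033114,   0.        , 318.87442419],
       [  0.        , 483.05033114, 205.45735671],
       [  0.        ,   0.        ,   1.        ]]), 'position': array([0.29404631, 0.04423101, 1.51033578]), 'attitude': array([ 0.13242991, -0.00359478, -1.54481722])}
{'camera_matrix': array([[309.70691629,   0.        , 315.35507879],
       [  0.        , 309.70691629, 192.48897835],
       [  0.        ,   0.        ,   1.        ]]), 'position': array([0.11043533, 0.54415459, 0.38269421]), 'attitude': array([-2.78507834e-01,  6.04803284e-04,  1.22690406e+00])}
{'time_s': 0.1, 'qpos': array([ 1.16044144e+00,  3.00441295e-01,  1.52148923e+00, -6.11803470e-06,
        1.32071041e+00, -6.66158639e-02]), 'joint_vel': array([-2.33529819e-04, -2.36741363e-03,  7.20625387e-05, -2.75638831e-03,
        1.46028421e-03, -8.35378405e-05]), 'tau': array([ 1.22640722e-03, -5.32642829e+01, -3.53283441e+01,  7.09349220e-02,
        2.34936696e-02,  1.96086637e-05]), 'ee_pos': array([0.18528494, 0.51763088, 0.22394153]), 'eef_rot': array([-3.14152879e+00,  1.04635174e-03,  1.22705885e+00]), 'force': array([-0.0623422 ,  0.07221413,  0.37587479]), 'moment': array([ 0.05018986, -0.02306643,  0.0425089 ]), 'grip_width': 0.09395708888883433}
```

View pics/top0.png

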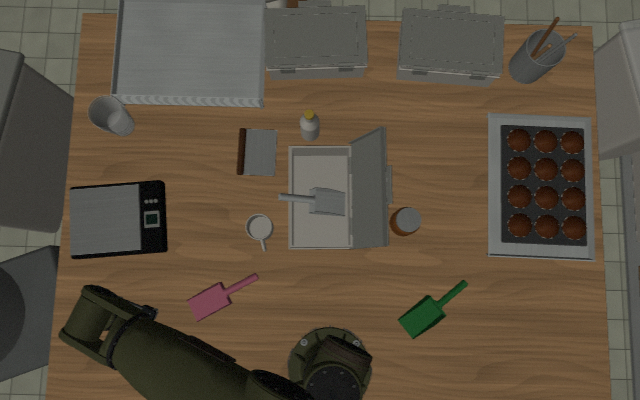

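View pics/scene0.png

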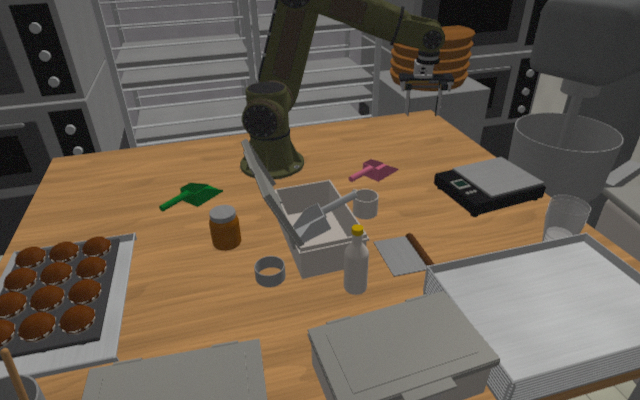

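The scene shows the aluminium scoop in the bin (top view ≈ (315,200), handle end ≈ (281,197)). The pink one (222,298) and the green one (433,310) are decoys. I'll confirm in an enlarged crop and measure from it.

```bash
python3 - <<'E'
import cv2
b=cv2.imread('pics/top0_raw.png')[100:260,225:425]
cv2.imwrite('pics/c1.png',cv2.convertScaleAbs(cv2.resize(b,None,fx=4,fy=3.75,interpolation=cv2.INTER_CUBIC),alpha=1.3))
E
```

```text
(no output)
```

View pics/c1.png

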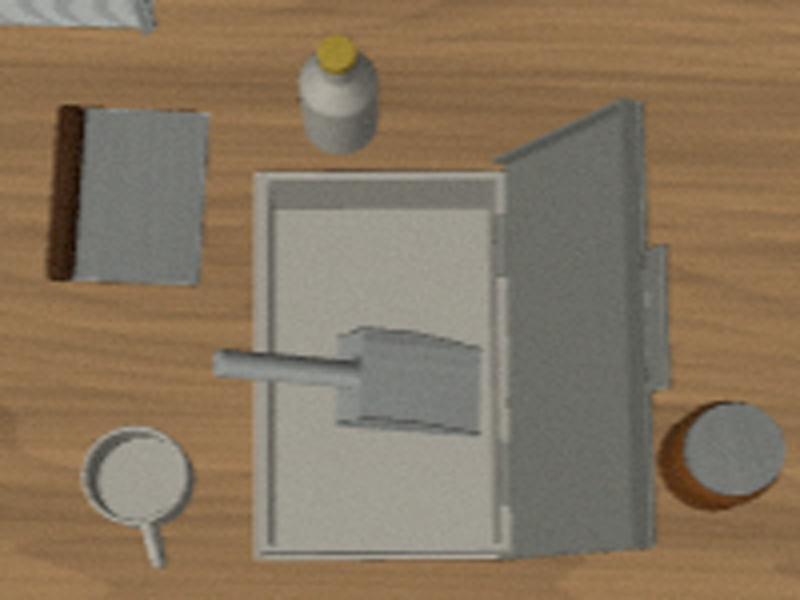

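The crop confirms it: grey metal scoop, handle end at crop (214,362), handle/bowl junction at about (358,372). Rim corners are near (255,173), (503,173), (254,558) and (505,556).

```bash
cat >> h.py <<'E'
def frame(c4):
    # c4: FL(front,+x world), BL(back,+x), FR(front,-x), BR
    c=np.mean(c4,0); ax=(c4[1]-c4[0]+c4[3]-c4[2]); ax/=np.linalg.norm(ax)
    ay=(c4[0]-c4[2]+c4[1]-c4[3]); ay/=np.linalg.norm(ay)
    return c,ax,ay
E
python3 - <<'E'
from h import *
m=imaging.camera_model('top')
f=lambda u,v,z:onz(m,225+(u+.5)/4-.5,100+(v+.5)/3.75-.5,z)
c4=[f(255,173,.105),f(503,173,.105),f(254,558,.105),f(505,556,.105)]
print(np.round(c4,4)); c,ax,ay=frame(c4); print('bin',c,ax,ay,np.linalg.norm(c4[1]-c4[0]),np.linalg.norm(c4[2]-c4[0]))
for n,u,v,z in [('end',214,362,.13),('mid',290,367,.105),('junct',358,372,.095),('mouthL',480,347,.01),('mouthR',480,434,.01),('bottle',337,50,.19),('jar',735,447,.11),('cup',138,478,.065),('tabL',668,245,.297),('tabR',668,388,.297),('scrap',205,112,.0),('scrap2',195,283,0),('lidcornL',640,100,.28),('lidcR',652,545,.28)]:
    p=f(u,v,z);d=p-c; print(n,np.round(p,4),'bin',np.round([d@ax,d@ay],4))
s=imaging.camera_model('scene')
im=cv2.imread('pics/scene0_raw.png'); 
for n,u,v,z in [('cutter',270,271,.02),('bottlecap',357,230,.19),('jarcap',223,214,.11)]: print(n,onz(s,u,v,z))
E
```

```text
[[ 0.6585  0.1397  0.105 ]
 [ 0.6635 -0.0453  0.105 ]
 [ 0.3533  0.1299  0.105 ]
 [ 0.3596 -0.052   0.105 ]]
bin [0.50871053 0.04307578 0.105     ] [ 3.07289980e-02 -9.99527753e-01  6.04936593e-16] [9.99634122e-01 2.70484967e-02 3.64381397e-16] 0.18501898824143995 0.30539130290821603
end [0.5019 0.1624 0.13  ] bin [-0.1195 -0.0035]
mid [0.5032 0.1086 0.105 ] bin [-0.0657 -0.0037]
junct [0.5021 0.0586 0.095 ] bin [-0.0157 -0.0062]
mouthL [ 0.5383 -0.0358  0.01  ] bin [0.0798 0.0274]
mouthR [ 0.4649 -0.0372  0.01  ] bin [ 0.0789 -0.046 ]
bottle [0.7332 0.0792 0.19  ] bin [-0.0292  0.2253]
jar [ 0.4482 -0.2179  0.11  ] bin [ 0.2589 -0.0675]
cup [0.4164 0.2215 0.065 ] bin [-0.1812 -0.0874]
tabL [ 0.5654 -0.1397  0.297 ] bin [0.1844 0.0517]
tabR [ 0.4666 -0.1403  0.297 ] bin [ 0.182 -0.047]
scrap [0.7384 0.1889 0.    ] bin [-0.1387  0.2335]
scrap2 [0.5888 0.1912 0.    ] bin [-0.1456  0.0841]
lidcornL [ 0.6724 -0.1232  0.28  ] bin [0.1713 0.1591]
lidcR [ 0.3613 -0.1333  0.28  ] bin [ 0.1718 -0.1521]
cutter [ 0.63646466 -0.12255292  0.02      ]
bottlecap [0.74730961 0.07406866 0.19      ]
jarcap [ 0.46785414 -0.21734908  0.11      ]
```

Key numbers: the bin frame is nearly x = −world y and y = +world x. The scoop grip is at about (0.503, 0.088, 0.100) with the handle along world y, so I need tool yaw 0. Move there and check with a wrist picture before descending.

```bash
python3 -m handwheel '[[[0,0,0,0.14],[0,0,0,0.14],[0,0,0,0.14],[0,0,0,0.14],[0,0,0,0.14],[0,0,0,0.14],[0,0,0,0.14],[0,0,0,0.14],[0,0,0,0.11]]]' 0.06 30
python3 -m handwheel '[[[0.03,0.04,0,0],[0.03,0.04,0,0],[0.03,0.04,0,0],[0.03,0.04,0,0],[0.03,0.04,0,0],[0.03,0.04,0,0],[0.03,0.04,0,0],[0.03,0.04,0,0],[0.03,0.04,0,0],[0,0,0,0]]]'
```

```text
time_s: 1.0
ee_pos: [0.1847, 0.5164, 0.2207]
eef_rot: [3.134, 0.003, -0.051]
force: [0.1, 0.7, 0.1]
grip_width: 0.0598
time_s: 2.0
ee_pos: [0.4343, 0.1369, 0.2202]
eef_rot: [3.131, 0.005, -0.053]
force: [-0.1, 0.2, 0.3]
grip_width: 0.0599
```

```bash
python3 -m handwheel '[[[0.03,0.02,0,-0.05],[0.025,0.02,0,0],[0.012,0.008,0,0],[0,0,0,0]]]'
python3 - <<'E'
from h import *
im,m=snap('wrist','w1'); print(m['position'],m['attitude'])
o=ctrl.get_obs(); print(o['ee_pos'],o['eef_rot'])
E
```

```text
time_s: 2.4
ee_pos: [0.5014, 0.0854, 0.2194]
eef_rot: [3.132, 0.008, -0.004]
force: [0.2, -0.0, 0.0]
grip_width: 0.0601
[0.50331526 0.16645589 0.37730459] [-0.28775468  0.00694059 -0.00356291]
[0.50074383 0.08597756 0.21937329] [ 3.13172116e+00  7.80575887e-03 -2.88858875e-03]
```

View pics/w1.png

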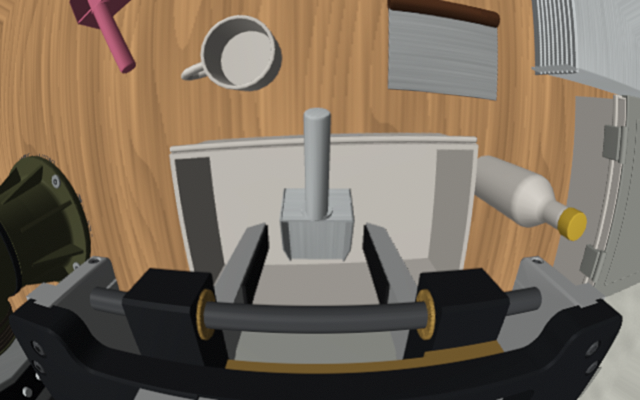

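The wrist view shows the handle from (316,112) to (317,215), with the open fingers centred around it (tips ≈ 262 and 370). I'll cross-check with fisheye rays.

```bash
cat >> h.py <<'E'
def fish(pos,att,K,u,v,z):
    x=u-K[0,2];y=v-K[1,2];r=np.hypot(x,y);t=r/K[0,0]
    d=R.from_euler('xyz',att).as_matrix()@np.array([np.sin(t)*x/r,-np.sin(t)*y/r,-np.cos(t)]); p=np.array(pos); return p+d*(z-p[2])/d[2]
E
python3 - <<'E'
from h import *
K=imaging.camera_model('wrist')['camera_matrix']; p=[0.50331526,0.16645589,0.37730459];a=[-0.28775468,0.00694059,-0.00356291]
for n,u,v,z in [('end',316,110,.13),('endbot',316,117,.12),('junct',317,217,.085),('rimFn',172,150,.105),('rimFf',475,140,.105),('bottlecap',576,224,.19)]: print(n,fish(p,a,K,u,v,z))
E
```

```text
end [0.50208898 0.16116482 0.13      ]
endbot [0.50202006 0.15512876 0.12      ]
junct [0.50254772 0.05412732 0.085     ]
rimFn [0.36411944 0.12847207 0.105     ]
rimFf [0.6548132  0.13826263 0.105     ]
bottlecap [0.72875118 0.08205682 0.19      ]
```

It agrees with the top view to within 2–3 mm. Descend and grip.

```bash
python3 -m handwheel '[[[0.001,0,0.04,0],[0,0,0.04,0],[0,0,0.025,0],[0,0,0.01,0],[0,0,0.003,0],[0,0,0,0]]]'

```

```text
time_s: 3.05
ee_pos: [0.4974, 0.0911, 0.1004]
eef_rot: [3.133, 0.005, 0.002]
force: [-0.5, 0.2, -0.6]
grip_width: 0.0603
```

```bash
python3 -m handwheel '[[[0.005,0.003,0,0],[0,0,0,0]]]'
python3 -m handwheel '[[[0,0,0,0],[0,0,0,0],[0,0,0,0],[0,0,0,0],[0,0,0,0],[0,0,0,0]]]' 0.0 25
python3 -m handwheel '[[[0,0,-0.01,0],[0,0,-0.015,0],[0,-0.003,-0.02,0],[0,-0.005,-0.03,0],[0,-0.005,-0.03,0],[0,-0.005,-0.03,0],[0,-0.005,-0.03,0],[0,0,0,0]]]'
python3 - <<'E'
from h import *
snap('scene','s2',(170,90,450,290),2.8)
E
```

```text
time_s: 3.25
ee_pos: [0.5036, 0.0885, 0.1028]
eef_rot: [3.133, 0.001, 0.003]
force: [0.6, 0.5, 0.0]
grip_width: 0.06
time_s: 3.85
ee_pos: [0.5044, 0.0883, 0.1044]
eef_rot: [3.134, -0.001, 0.002]
force: [0.5, 0.4, 0.6]
grip_width: 0.0212
time_s: 4.65
ee_pos: [0.5027, 0.1133, 0.2788]
eef_rot: [3.134, 0.001, 0.002]
force: [-0.1, -0.6, -1.9]
grip_width: 0.0213
```

View pics/s2.png

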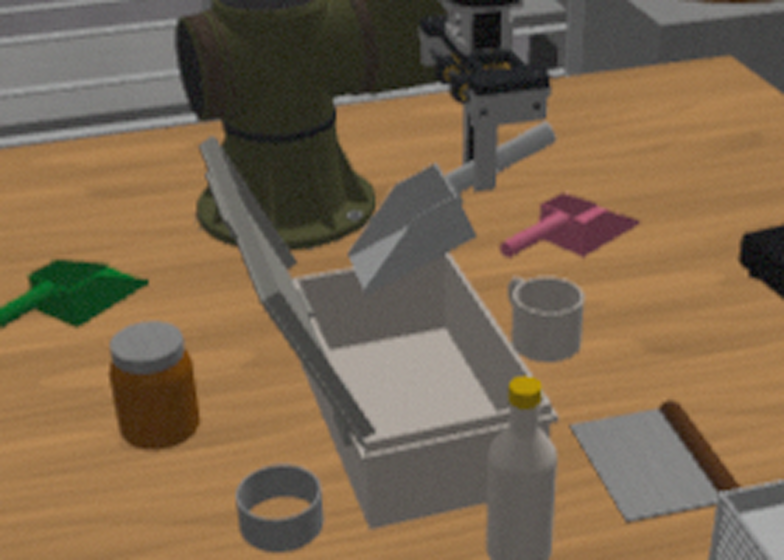

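The scoop is held firmly at roughly its original pitch (mouth ≈ (365,285) in the crop) and is clear of the rim and lid. Turn it lengthwise, mouth toward bin +y.

```bash
python3 -m handwheel '[[[0,0,0,-0.14],[0,0,0,-0.14],[0,0,0,-0.14],[0,0,0,-0.14],[0,0,0,-0.14],[0,0,0,-0.14],[0,0,0,-0.14],[0,0,0,-0.14],[0,0,0,-0.14],[0,0,0,-0.14]]]'
python3 -m handwheel '[[[0,0,0,-0.1],[0,0,0,-0.08],[0,0,0,0]]]'
```

```text
time_s: 5.7
ee_pos: [0.497, 0.1103, 0.2622]
eef_rot: [-3.116, 0.015, 1.455]
force: [0.4, -0.4, -1.9]
grip_width: 0.0214
time_s: 6.0
ee_pos: [0.4953, 0.1094, 0.2577]
eef_rot: [-3.106, 0.01, 1.646]
force: [0.4, -0.9, -1.6]
grip_width: 0.0214
```

```bash
python3 -m handwheel '[[[-0.025,-0.01,0,0.045],[-0.025,-0.01,0,0],[-0.003,-0.003,0,0],[0,0,0,0]]]'
python3 -m handwheel '[[[0,0,0.03,0],[0,0,0.03,0],[0,0,0.03,0],[0,0,0.01,0],[0,0,0,0]]]'
python3 - <<'E'
from h import *
snap('scene','s3',(170,90,450,290),2.8)
E
```

```text
time_s: 6.4
ee_pos: [0.4728, 0.0536, 0.2553]
eef_rot: [-3.1, 0.013, 1.59]
force: [-0.7, -0.4, -1.6]
grip_width: 0.021
time_s: 6.9
ee_pos: [0.4694, 0.0548, 0.1519]
eef_rot: [-3.101, 0.012, 1.585]
force: [0.9, -1.0, -0.9]
grip_width: 0.0217
```

View pics/s3.png

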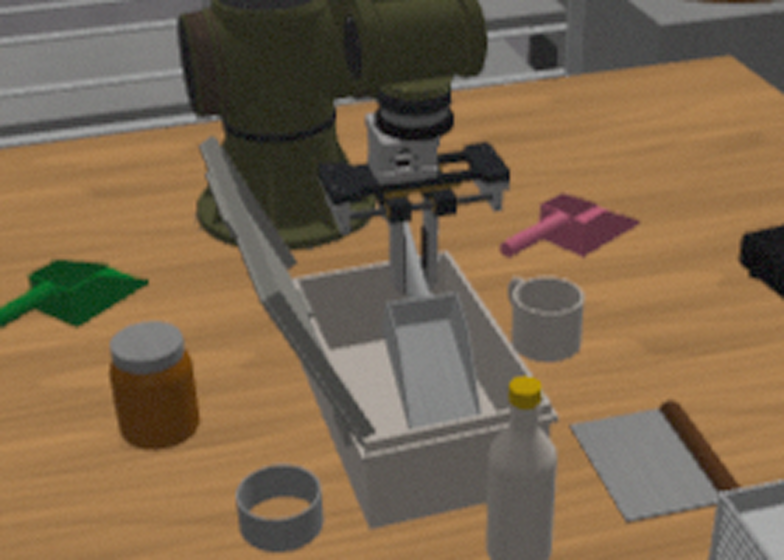

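The bowl is over the bin floor, lengthwise and clear of all the walls. Lower gently and let it pivot flat with a softer grip.

```bash
python3 -m handwheel '[[[0.002,0.003,0.02,0],[0,0,0.015,0],[0,0,0.01,0],[0,0,0.01,0],[0,0,0,0]]]' 0 15
python3 -m handwheel '[[[0,0,0.01,0],[0,0,0.01,0],[0,0,0.01,0],[0,0,0,0]]]'
```

```text
time_s: 7.45
ee_pos: [0.4748, 0.0572, 0.1018]
eef_rot: [-3.112, 0.012, 1.585]
force: [0.8, -0.1, -0.8]
grip_width: 0.0219
time_s: 7.85
ee_pos: [0.4748, 0.0569, 0.0709]
eef_rot: [-3.115, 0.012, 1.584]
force: [-0.5, -0.9, -1.3]
grip_width: 0.0217
```

```bash
python3 -m handwheel '[[[0,0,0.008,0],[0,0,0.008,0],[0,0,0.002,0],[0,0,0,0]]]' 0 10
python3 -m handwheel '[[[0,0,0.004,0],[0,0,0.002,0],[0,0,0,0]]]'
python3 - <<'E'
from h import *
snap('scene','s4',(220,90,420,290),3)
E
```

```text
time_s: 8.25
ee_pos: [0.4742, 0.0566, 0.0511]
eef_rot: [-3.115, 0.012, 1.584]
force: [-0.2, -0.4, -0.9]
grip_width: 0.0217
time_s: 8.55
ee_pos: [0.474, 0.0566, 0.046]
eef_rot: [-3.114, 0.012, 1.584]
force: [0.8, -0.5, 0.1]
grip_width: 0.0217
```

View pics/s4.png

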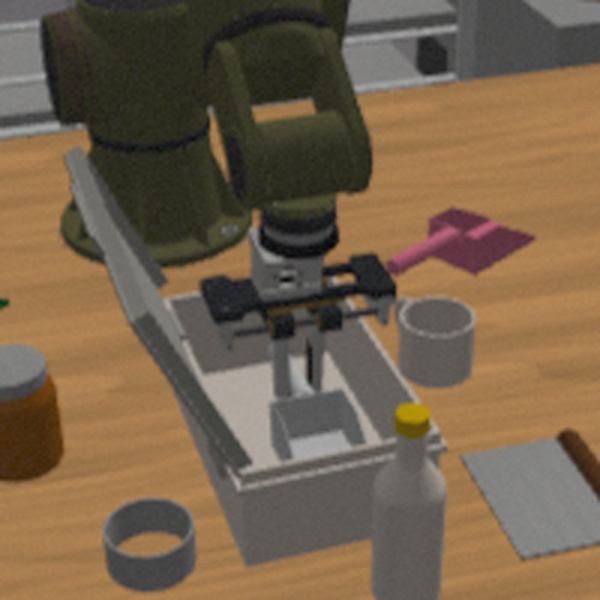

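The scoop is nearly flat, and the vertical force has dropped to about 0, so the floor carries it. Release with a small opening, then withdraw.

```bash
python3 -m handwheel '[[[0,0,0.002,0],[0,0,0,0]]]'
python3 -m handwheel '[[[0,0,0,0],[0,0,0,0],[0,0,0,0]]]' 0.05
python3 -m handwheel '[[[0,0,-0.02,0],[0,0,-0.03,0],[0,0,-0.04,0],[0,0,-0.05,0],[0,0,-0.05,0],[0,0,-0.05,0],[0,0,-0.05,0],[0,0,-0.05,0],[0,0,-0.03,0],[0,0,0,0]]]'
python3 - <<'E'
from h import *
snap('top','t2',(225,100,425,260),3.75)
E
```

```text
time_s: 8.8
ee_pos: [0.4742, 0.0566, 0.0447]
eef_rot: [-3.115, 0.012, 1.584]
force: [0.9, -0.0, -0.5]
grip_width: 0.0216
time_s: 9.1
ee_pos: [0.4746, 0.0566, 0.0449]
eef_rot: [-3.116, 0.012, 1.584]
force: [0.9, 0.2, -0.1]
grip_width: 0.0423
time_s: 10.1
ee_pos: [0.4824, 0.0611, 0.4224]
eef_rot: [-3.114, 0.012, 1.584]
force: [0.4, -0.3, -1.5]
grip_width: 0.05
```

View pics/t2.png

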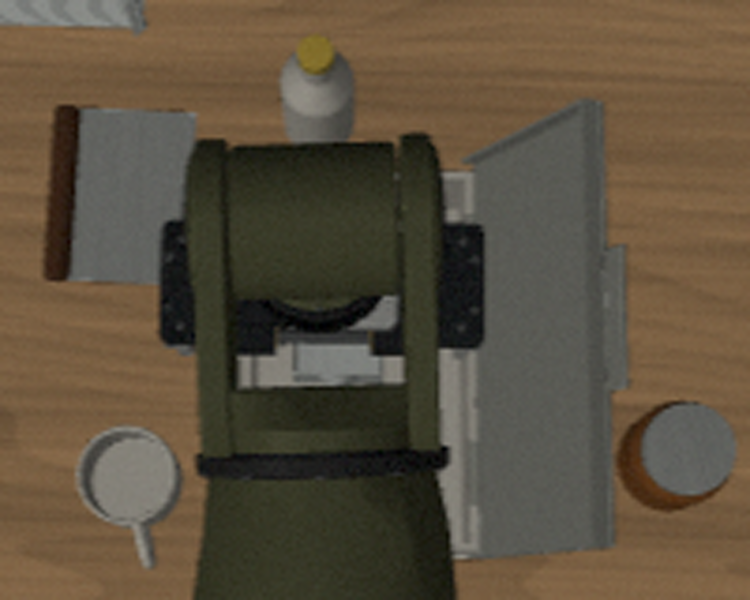

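The arm hides the scoop here, but the lid still stands open and the bystanders haven't moved. Next, go high over to behind the lid (target ≈ (0.513, −0.20)) and look at the bin from there.

```bash
python3 -m handwheel '[[[-0.04,0.004,0,0],[-0.04,0.004,0,0],[-0.04,0.004,0,0],[-0.04,0.004,0,0],[-0.04,0.004,0,0],[-0.04,0.004,0,0],[-0.02,0.003,0,0],[0,0,0,0]]]' 0.0
python3 - <<'E'
from h import *
snap('top','t3',(225,100,425,260),3.75)
E
```

```text
time_s: 10.95
ee_pos: [0.5126, -0.2078, 0.4073]
eef_rot: [-3.094, 0.005, 1.588]
force: [0.5, 0.7, -0.2]
grip_width: 0.0003
```

View pics/t3.png

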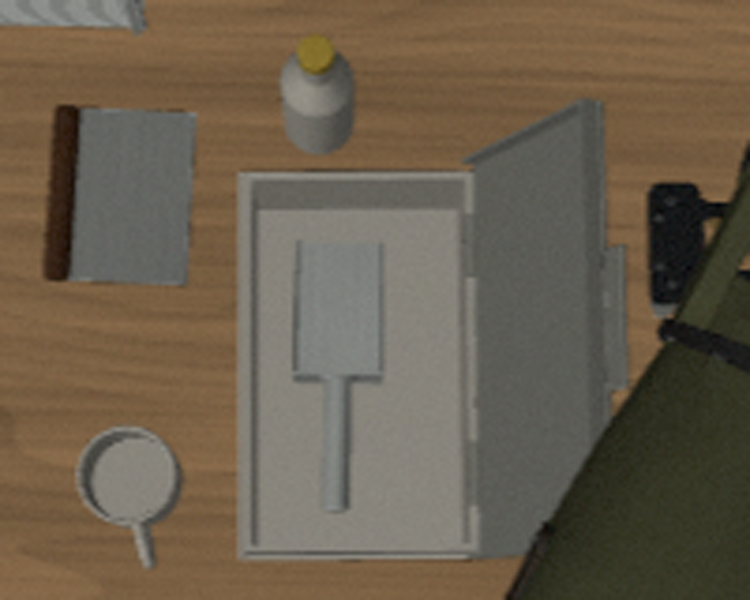

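The scoop lies flat lengthwise (mouth ≈ (340,242), handle end ≈ (336,510)), well inside the walls, and the bin hasn't moved. Descend behind the lid and push it along +y (tool +x) in small steps.

```bash
python3 -m handwheel '[[[0,0,0.04,0],[0,0,0.04,0],[0,0,0.03,0],[0,0,0.01,0],[0,0,0,0]]]'
python3 -m handwheel '[[[0.015,0,0,0],[0.015,0,0,0],[0.015,0,0,0],[0.015,0,0,0],[0,0,0,0]]]'
```

```text
time_s: 11.5
ee_pos: [0.5057, -0.2016, 0.2817]
eef_rot: [-3.092, 0.003, 1.592]
force: [-0.3, 0.4, 0.8]
grip_width: 0.0004
time_s: 12.0
ee_pos: [0.5055, -0.1349, 0.2865]
eef_rot: [-3.099, 0.006, 1.594]
force: [0.1, -0.4, 0.0]
grip_width: 0.0002
```

```bash
python3 -m handwheel '[[[0.01,0,0,0],[0.01,0,0,0],[0.01,0,0,0],[0.01,0,0,0],[0.01,0,0,0],[0.01,0,0,0],[0,0,0,0]]]'
python3 - <<'E'
from h import *
snap('scene','s5',(170,60,450,290),2.5)
E
```

```text
time_s: 12.7
ee_pos: [0.504, -0.0694, 0.2865]
eef_rot: [-3.1, 0.006, 1.594]
force: [0.4, 0.0, -0.3]
grip_width: 0.0005
```

View pics/s5.png

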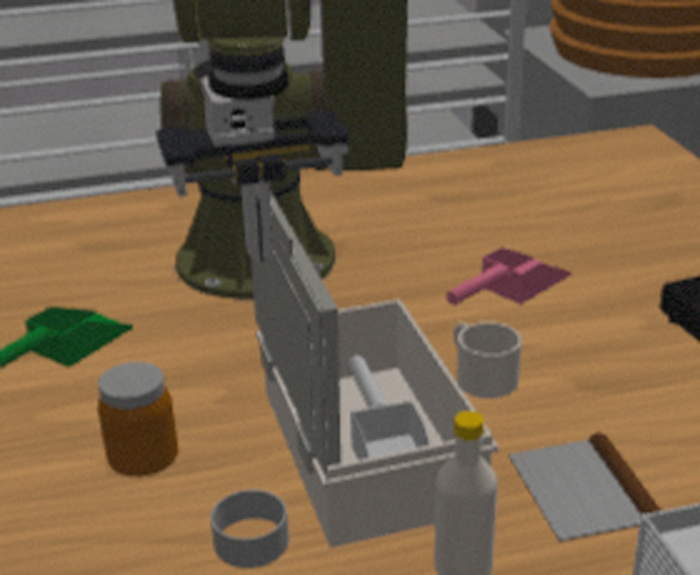

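The lid is nearly upright against the fingers. Push a little past upright, stop, then back away.

```bash
python3 -m handwheel '[[[0.01,0,0,0],[0.01,0,0,0],[0.01,0,0,0],[0,0,0,0]]]'
python3 -m handwheel '[[[-0.02,0,0,0],[-0.03,0,0,0],[-0.03,0,0,0],[0,0,0,0],[0,0,0,0],[0,0,0,0],[0,0,0,0],[0,0,0,0]]]'
python3 - <<'E'
from h import *
snap('scene','s6',(170,60,450,290),2.5)
E
```

```text
time_s: 13.15
ee_pos: [0.5033, -0.0378, 0.2861]
eef_rot: [-3.099, 0.006, 1.593]
force: [-0.2, 0.4, -0.4]
grip_width: 0.0003
time_s: 13.95
ee_pos: [0.5054, -0.1174, 0.2867]
eef_rot: [-3.1, 0.006, 1.598]
force: [0.3, -0.5, 0.4]
grip_width: 0.0007
```

View pics/s6.png

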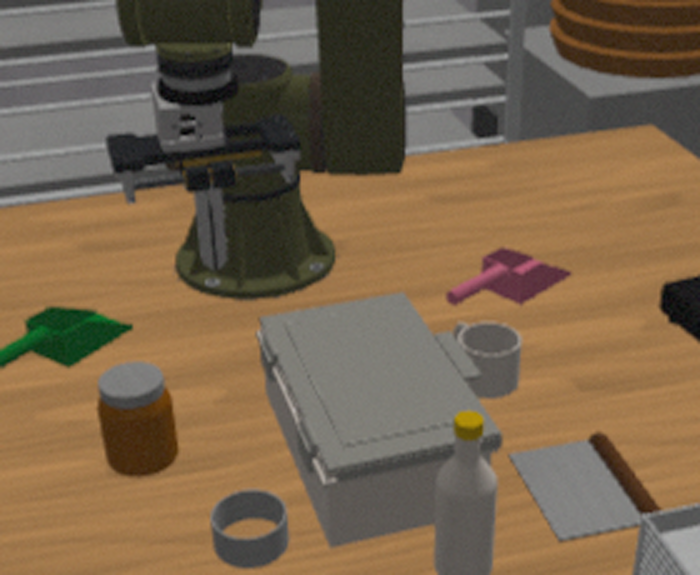

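The lid has fallen flat shut, the bin and bystanders are in place, and the hand is clear in the air. Handing in.

```bash
python3 -c "
from h import *
print(ctrl.hand_in())"
```

```text
the job is handed in; nothing more can be done
None
```

The job is done and handed in at about 14 s of the 59 s allowed; the hand-in gave no verdict.

I gripped the scoop by the handle, lifted it, turned it lengthwise and lowered it onto the bin floor. I let go only once the floor carried it. Then I pushed the lid from behind with closed fingers until it was just past upright, backed away, and it fell shut on its own.

**Last checks:**
- **Scoop:** the top view before the lid was pushed showed it lying flat inside the bin, clear of all walls. With the lid shut it is out of sight, so its final rest is inferred from that picture and the lid lying flat.
- **Lid and surroundings:** the last scene view shows the lid flat on the rim. By eye, the bin and bystanders had not moved. I did not measure the bin's final position or the lid's angle.
- **Hand:** it is clear of everything, and the force readings are about zero (under 1 N of noise).

**Disagreement:** rough hand-picked points in the scene camera were 14–20 mm off the top camera in x. I used the top camera, which the wrist camera matched to about 3 mm at the scoop handle.

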